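# Clamp a sample cup into the laboratory mixer

### The job

Set the sample cup with the teal lid upright in the mixer's collar and turn it under light pressure until its grooved base drops home over the drive dog. Then swing the red clamp handle down over its high point until it snaps shut, so that the clamp holds the cup by itself. Leave everything else on the bench where it is.

Things in the scene. Friction and masses are not known exactly. Their poses are not given: they have to be found in the camera images.
- sample_cup_center (a point): the wanted cup: upright steel cup with a TEAL lid, 88 mm tall and 58 mm in diameter (the lid is its top 23 mm); 0.34 to 0.55 kg. This point is its centre, half-way up, 44 mm above its underside; z up
- sample_cup_base (a point): centre of the cup's underside. Two grooves cross it at right angles, along the x and y of this point, 13 mm wide and 9 mm deep, so the base fits the drive dog at every quarter turn
- seat (a point): centre of the top of the mixer's steel seat plate, 79 mm above the bench, on the seat's axis; axes as the mixer's (z up, clamp handle towards -y). A cup fully home stands on this plate: its centre 44 mm above it. A cup not lined up with the drive dog rides on the dog, 6 mm too high
- dog_top (a point): centre of the top of the drive dog, a brass cross of two bars 8 mm wide, 44 mm long, 6 mm high on the motor shaft. It has stopped at an UNKNOWN angle, not measured here (axes are the mixer's): see it from above or find it by touch. It stays put under light rubbing and turns with the cup once engaged (0.25 N m). Within about 5 degrees of the right angle a cup pressed with 5 to 10 N drops on
- collar_rim (a point): centre of the rim of the round metal collar about the seat: bore 61 mm, flared to 69 mm at this rim, outer 77 mm; the rim stands 10 mm above the seat plate. It centres the cup, which turns freely in it
- mixer: the mixer: white box 190 (x) x 285 (y) x 75 mm high with teal stripe, fixed to the bench, origin under its centre, controls on its -x side, seat axis at y = +82.5 mm. The steel bracket of the toggle clamp stands on top from y = +8 to -67 mm, 125 mm high, 35 mm wide (foot 62 mm)
- bar_pivot (a point): hinge of the clamp bar, 189 mm above the bench, 100 mm from the seat axis. While open the bar stands up from here to about 300 mm above the bench, leaning 5 degrees away from the seat; its rubber pad (290 mm up) is its nearest part to the seat axis, about 80 mm off it. As the handle goes down the bar swings down and sets the sprung pad on the lid
- clamp_handle (a joint): angle of the clamp handle, rad: 0 open (61 degrees above level), 1.135 shut on its stop (4 degrees below level). High point 1.03: short of it the spring throws the handle back up to about 0.83, past it it snaps shut. Up to 0.83 it moves with 1 to 4 N (past half-way it may sink by its own weight); there the pad meets a seated cup and some 10 to 15 N at the grip are needed. A cup not fully down takes far more
- handle_hinge (a point): hinge axis of the clamp handle, 127 mm above the bench; it runs along the x of this point (the mixer's x). The handle reaches from here towards -y and up; pushed down it turns about +x
- handle_grip (a point): middle of the red round grip of the clamp handle, 114 mm from the hinge axis; grip 20 mm in diameter, from 68 to 153 mm from the hinge axis; x along the hinge axis. Shut, this point is 119 mm above the bench, 44 mm above the mixer's top; nothing stands beside the grip
- spare_cup_center (a point): spare sample cup, same as the wanted one but with a GREY lid; centre of the cup. Leave it standing
- tube_rack: white rack with capped sample tubes, 165 x 62 x 106 mm, origin under its centre, long side along its y
- wash_bottle: white wash bottle with teal cap, 68 mm diameter, 160 mm tall, origin under its centre
- amber_jar: amber jar with white cap, 70 mm diameter, 95 mm tall, origin under its centre
- beaker: glass beaker, 70 mm diameter, 90 mm tall, origin under its centre
- tray: shallow white tray, 130 x 170 x 22 mm, origin under its centre
- spatula: spatula with blue handle, 190 mm long, lying on the bench along its x
Not all that is in view belongs to the job. Leave any green or yellow look-alike of the part that bears sample_cup_center alone.

How it is judged:
By the outcome, as a careful person would: the job done as asked, in the order asked, and still so for the second after the job is handed in, with the robot touching nothing.
It also fails if it takes over 56 s, if anything falls off the work surface, if the arm or the gripper's body presses on something with over 40 N, if the wrist force passes 120 N, or if a joint passes its speed limit or range.

### The arm

A 6-joint arm with a two-finger parallel gripper is mounted at the origin on the work surface. World frame = base frame: x ahead of the robot, y to its left, z up, the work surface at z = 0. Lengths are in m, angles in degrees, forces in N, time in s.
With the tool pointing down it reaches from about 0.275 to 0.825 m from the base axis. Payload 5.2 kg.
Tool frame: the origin (TCP) lies at the very end of the fingers, on their centre line; the grasp point (between the pads) lies 19 mm behind it; z points along the fingers, y is the line along which they close (so a half turn about z gives the same grasp; the last joint's range is limited). The gripper opens to 93 mm and grips with 3 to 60 N. Pads are 15 mm wide; open, the fingers measure 128 mm over their backs; the gripper's body (75 mm by 188 mm) begins 65 mm behind the grasp point.
Start: joints at [57.135, 14.817, 87.949, -0, 77.235, -11.62], TCP at [0.199, 0.513, 0.19] pointing down, gripper open.
Joint ranges: [-179.93, 179.93], [-52.35, 119.4], [10.71, 147.94], [-69.91, 249.91], [12.55, 155.21], [-178.61, 178.61]. Speed limits (degrees/s): [147.25, 147.25, 180, 180, 180, 180].

### API

Orientations are given as [roll, pitch, yaw] about the fixed x, y, z axes, in that order (R = Rz(yaw) Ry(pitch) Rx(roll)).
In Python, from bench import bot gives the robot as it stands. The module is installed in compiled form; this text tells all that it offers.
- The arm moves only by the tool arm_command, never from a script. Its arguments are lists of equal length, an entry for each row: "offset": the shift along the tool's x, y, z in mm, a list of three; "roll": the turn about the tool's z in degrees. A call has 1 to 5 rows; each row is the pose to reach, as a shift and turn from the pose commanded when the call began, along the tool's axes at that moment; what a row does not reach only later rows make up. A row lasts 1/10 s, in which the tool goes at most 50 mm and 8.59 degrees, less where a joint would pass 70% of its speed; a pose out of reach is approached as far as the arm can. A call with a gripper value outside its range is refused whole. "hand" is the closure, from -1 (fully open) to 1 (shut), set as the call begins (left out, the last holds). The fingers move at their own pace and stop on an object; "grip_force" is the grip in N (left out, the last holds). Time passes only in rows, so rows that repeat a pose let the fingers close. It gives the time, the measured TCP pose, the force, the opening and the grip force at its end, in the units of the state.
- bot.state(): the state, without advancing time (a new reading comes with each control period).
- bot.get_image(name): name is "scene" or "top" or "wrist"; returns a dict with "pixels" (420x560x3 uint8, red, green, blue), "intrinsics" (3x3 intrinsics, pixels), "camera_from_world" (4x4, takes a point from world to camera coordinates). Camera axes: x right, y down, z forward; pixel columns grow to the right and rows downward; lengths in m; the calibration is good to about 2 mm. The wrist camera is an equidistant fisheye: a pixel r from the principal point sees the ray r / f radians off the axis. A picture is of the moment at which its call begins. There is no depth.
- bot.close_job(): hands the job in; it is judged then, once.
The state is a dict: "time_s": time; "joint_positions": joint angles; "joint_velocities": joint speeds; "joint_efforts": joint torques, N m; "eef_pos": TCP position; "orientation": TCP orientation; "contact_force": force on the tool from outside, world axes, zero at the start; "wrist_torque": the same for the moment, N m; "grip_width": finger opening in m; "gripper_force": force on a finger pad.
Only numpy, scipy, OpenCV 4.12 (cv2) and the standard library are available. Lean on these libraries where they do the work, as an engineer would, in place of code of your own. Each camera call takes 0.05 s, during which the arm holds its last target. There are 200 camera calls.

## Working session

There is one attempt and no reset: what is moved stays moved. The work goes in short steps, Python scripts to look and compute and a tool call to move; the robot and the scene stay as the last step left them, time stands still between calls to the robot, and variables do not carry over. Pictures are saved under pics/ and viewed, at most 10 in all, crops included, and the job is handed in when it is done.

Besides the shell and the picture viewer there is one more tool, called after "Emit:" as name([rows], argument=value, ...), one row to a line, values as JSON. arm_command: Moves the arm, as the interface text tells. Its arguments: {"type":"object","properties":{"offset":{"type":"array","items":{"type":"array","items":{"type":"number"}}},"roll":{"type":"array","items":{"type":"number"}},"hand":{"type":"number"},"grip_force":{"type":"number"}},"required":["offset","roll"]}

```bash
mkdir -p pics; cat > h.py <<'E'
import numpy as np, cv2
from bench import bot
def grab(n,f=None):
    d=bot.get_image(n); im=cv2.cvtColor(d["pixels"],cv2.COLOR_RGB2BGR)
    if f: cv2.imwrite("pics/"+f,im)
    return im,np.array(d["intrinsics"]),np.array(d["camera_from_world"])
def ray(K,T,u,v,fish=False):
    x=np.array([(u-K[0,2])/K[0,0],(v-K[1,2])/K[1,1]])
    if fish:
        t=np.hypot(*x); d=np.r_[x/t*np.sin(t) if t>1e-9 else x,np.cos(t)]
    else: d=np.r_[x,1]
    R=T[:3,:3]; return -R.T@T[:3,3],R.T@d
def onplane(K,T,u,v,z,fish=False):
    o,d=ray(K,T,u,v,fish); return o+d*(z-o[2])/d[2]
E
python3 - <<'E'
from h import *
import pickle
D={n:grab(n,n+"0.png") for n in("scene","top","wrist")}
pickle.dump(D,open("d0.pkl","wb"))
cv2.imwrite("pics/st0.png",np.hstack([cv2.resize(D[n][0],(400,300)) for n in("scene","wrist")]))
s=bot.state();print(s["eef_pos"],s["orientation"],s["contact_force"])
for n in D:
  T=D[n][2];print(n,-T[:3,:3].T@T[:3,3],T[:3,:3].round(2).tolist(),D[n][1][0])
E
```

```text
[0.19904822 0.51223214 0.18922021] [-1.79921886e+02 -1.49492424e-02  1.58753163e+02] [ 0.59260418  0.25393228 -0.10681807]
scene [1.1767572  0.22644512 1.2934431 ] [[-0.31, 0.95, -0.01], [0.82, 0.26, -0.51], [-0.48, -0.16, -0.86]] [475.21024993   0.         279.28926627]
top [ 0.16987335 -0.00437818  1.84917394] [[0.0, -1.0, -0.0], [-0.98, -0.0, -0.2], [0.2, 0.0, -0.98]] [515.73463107   0.         286.15888428]
wrist [0.12698374 0.53950307 0.38447465] [[0.36, 0.93, -0.0], [0.9, -0.35, 0.28], [0.26, -0.1, -0.96]] [325.1922621    0.         279.45253334]
```

View pics/top0.png

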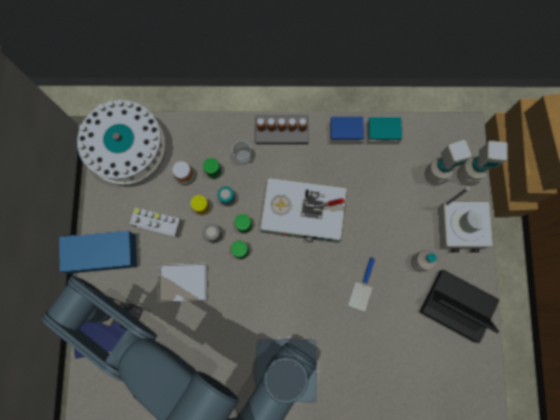

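View pics/st0.png

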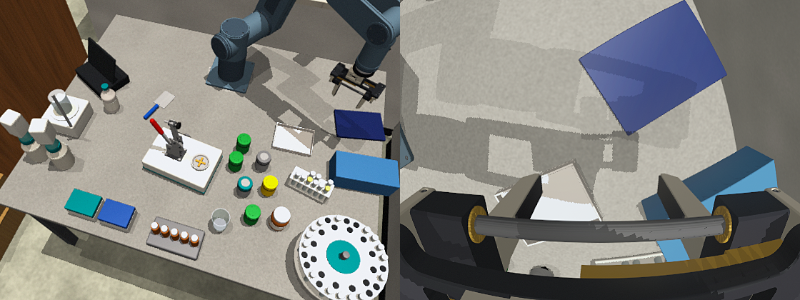

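The top view shows the teal-lidded cup at about (226,195), the collar with the brass dog at (281,204) and the red grip at (335,202). Green, yellow and grey cups stand around the wanted one.

```bash
python3 - <<'E'
from h import *
import pickle
D=pickle.load(open("d0.pkl","rb"))
im,K,T=D["top"]
c=cv2.resize(im[140:270,185:365],None,fx=4.4,fy=4.4,interpolation=cv2.INTER_CUBIC);cv2.imwrite("pics/crop.png",c)
def blobs(n,lo,hi,amin=15):
    im=D[n][0];m=cv2.inRange(cv2.cvtColor(im,cv2.COLOR_BGR2HSV),lo,hi)
    k,l,s,ce=cv2.connectedComponentsWithStats(m)
    return [(s[i].tolist(),ce[i]) for i in range(1,k) if s[i][4]>=amin]
for nm,lo,hi in(("teal",(84,100,60),(98,255,255)),("red",(0,150,80),(8,255,255)),("green",(50,120,60),(75,255,255)),("yel",(26,150,100),(34,255,255))):
  for n in("top","scene"):
    for s,ce in blobs(n,lo,hi):
      p=onplane(D[n][1],D[n][2],*ce,0.088); print(nm,n,s,ce.round(1),p.round(3))
# mixer top outline
for n in("top",):
  m=cv2.inRange(cv2.cvtColor(D[n][0],cv2.COLOR_BGR2HSV),(0,0,165),(180,50,255)); k,l,s,ce=cv2.connectedComponentsWithStats(m)
  for i in range(1,k):
    if s[i][4]>300:
      q=cv2.minAreaRect(np.argwhere(l==i)[:,::-1].astype(np.float32)); print(s[i],q,[onplane(D[n][1],D[n][2],*b,0.075).round(3)[:2].tolist() for b in cv2.boxPoints(q)])
E
```

```text
teal top [369, 117, 33, 23, 726] [384.9 127.8] [ 0.849 -0.354  0.088]
teal top [104, 124, 30, 29, 613] [118.3 138.3] [0.807 0.606 0.088]
teal top [438, 161, 6, 8, 23] [440.2 164.9] [ 0.71  -0.546  0.088]
teal top [218, 187, 16, 16, 114] [225.7 194.9] [0.598 0.213 0.088]
teal top [427, 254, 9, 8, 62] [431.1 257.4] [ 0.38  -0.496  0.088]
teal scene [141, 116, 11, 11, 77] [146. 120.] [ 0.323 -0.523  0.088]
teal scene [27, 185, 19, 16, 158] [ 36.5 193.8] [ 0.683 -0.712  0.088]
teal scene [63, 194, 21, 19, 183] [ 74.3 203.9] [ 0.681 -0.585  0.088]
teal scene [333, 247, 21, 20, 204] [342.9 256.6] [0.607 0.215 0.088]
teal scene [90, 264, 52, 41, 1272] [115.7 283.3] [ 0.868 -0.349  0.088]
teal scene [279, 267, 9, 4, 16] [283.4 268.9] [0.692 0.069 0.088]
teal scene [457, 336, 47, 47, 1582] [479.9 359.5] [0.775 0.603 0.088]
red top [329, 199, 15, 6, 44] [335.8 201.8] [ 0.575 -0.173  0.088]
red scene [210, 166, 19, 22, 169] [218.8 176.5] [ 0.461 -0.211  0.088]
green top [203, 158, 17, 16, 191] [210.8 165.8] [0.705 0.269 0.088]
green top [235, 215, 16, 16, 205] [242.5 222.3] [0.501 0.152 0.088]
green top [231, 241, 17, 17, 214] [239.3 248.9] [0.408 0.162 0.088]
green scene [332, 187, 19, 19, 274] [341.1 195.5] [0.416 0.162 0.088]
green scene [321, 205, 28, 26, 379] [332.5 218.2] [0.498 0.157 0.088]
green scene [321, 231, 17, 10, 93] [328.8 235.5] [0.556 0.161 0.088]
green scene [343, 286, 22, 22, 371] [353.6 296.3] [0.71  0.27  0.088]
green scene [343, 307, 18, 8, 65] [349.9 311.1] [0.752 0.27  0.088]
yel top [191, 195, 16, 16, 197] [198.5 202.9] [0.569 0.308 0.088]
yel scene [368, 246, 21, 19, 317] [378.4 254.7] [0.572 0.307 0.088]
```

View pics/crop.png

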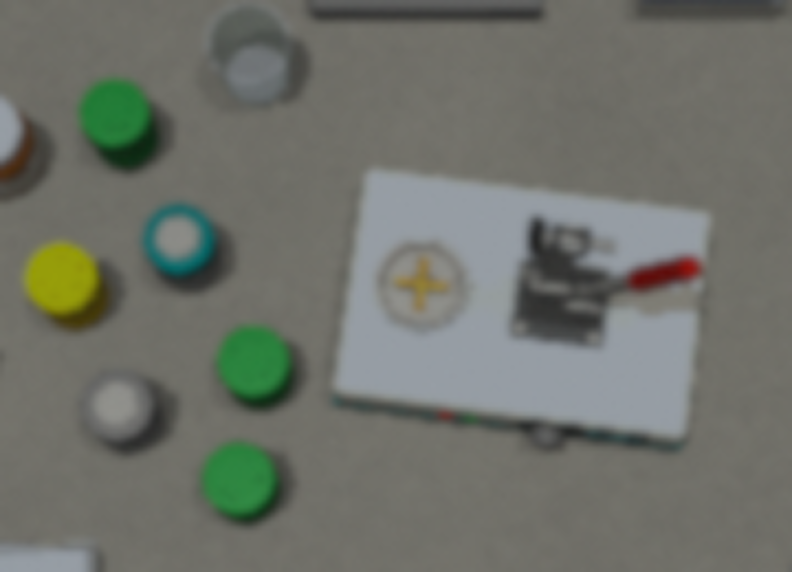

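The crop shows the mixer top with corners at crop (370,170), (710,210), (685,440) and (335,392), and the collar at (421,286). The dog's arms look nearly aligned with the mixer. The clamp stands open and the cup's lid is at (180,240).

```bash
python3 - <<'E'
from h import *
import pickle
D=pickle.load(open("d0.pkl","rb"))
im,K,T=D["top"]
f=lambda x,y,z:onplane(K,T,185+(x+.5)/4.4-.5,140+(y+.5)/4.4-.5,z)
P=[f(*c,0.075)[:2] for c in((370,170),(710,210),(685,440),(335,392))]
P=np.array(P);print(P.round(3)); print("sides",np.linalg.norm(P-np.roll(P,-1,0),axis=1), "centre",P.mean(0))
y=(P[0]+P[3]-P[1]-P[2]);x=(P[0]+P[1]-P[2]-P[3]);print("yaw y",np.degrees(np.arctan2(y[1],y[0])),"yaw x",np.degrees(np.arctan2(x[1],x[0])))
yd=y/np.linalg.norm(y);print("seat from box",P.mean(0)+.0825*yd,"collar seen",f(421,286,.087),"dog",f(421,285,.085))
print("cup",f(180,240,.088),f(186,252,.044))
E
```

```text
[[ 0.663  0.063]
 [ 0.63  -0.211]
 [ 0.443 -0.188]
 [ 0.48   0.089]]
sides [0.27651074 0.18895141 0.27949062 0.18432382] centre [ 0.5540694  -0.06155893]
yaw y 82.74406172001846 yaw x -7.603257416080015
seat from box [0.5644893 0.0202804] collar seen [0.56406891 0.02135072 0.087     ] dog [0.56533256 0.02138466 0.085     ]
cup [0.60091539 0.2140695  0.088     ] [0.6016012  0.21434164 0.044     ]
```

```bash
cat >> h.py <<'E'
def to(*tg,yaw=None):
    s=bot.state(); p=np.array(s["eef_pos"]); y=s["orientation"][2]; a=np.radians(y); c,n=np.cos(a),np.sin(a)
    R=np.array([[c,n,0],[n,-c,0],[0,0,-1]])
    print("now",p.round(4),s["orientation"],"off",(R.T@(np.array(tg)-p)*1000).round(1), "roll",None if yaw is None else round(y-yaw,1),"t",s["time_s"],s["contact_force"],s["grip_width"])
E
python3 - <<'E'
from h import *
to(.602,.214,.19,yaw=82.6)
E
```

```text
now [0.199  0.5122 0.1892] [-1.79921886e+02 -1.49492424e-02  1.58753163e+02] off [-483.6 -131.9   -0.8] roll 76.2 t 0.15 [ 0.59260418  0.25393228 -0.10681807] 0.09318703693637144
```

Emit:
arm_command([
  [-48, -13, 0],
  [-96, -26, 0],
  [-145, -40, 0],
  [-193, -53, 0],
  [-242, -66, 0],
], roll=[7.6, 15.2, 22.8, 30.4, 38.1])

```text
time_s: 0.65
eef_pos: [0.4009, 0.3628, 0.1897]
orientation: [-180.0, -0.0, 120.4]
contact_force: [0.6, 0.2, 0.1]
grip_width: 0.0929
gripper_force: 0.0
```

```bash
python3 -c "
from h import *
to(.602,.214,.19,yaw=82.6)"
```

```text
now [0.4009 0.3628 0.1897] [-1.79989604e+02 -3.69183288e-03  1.20359622e+02] off [-230.1   98.3   -0.3] roll 37.8 t 0.65 [0.57901902 0.24533002 0.1340471 ] 0.09287287046925248
```

Emit:
arm_command([
  [-45, 19, 0],
  [-90, 39, 0],
  [-136, 58, 0],
  [-182, 78, 0],
  [-230, 98, 0],
], roll=[7.5, 15, 22.5, 30, 37.8])

```text
time_s: 1.15
eef_pos: [0.6009, 0.2162, 0.1895]
orientation: [-180.0, 0.0, 82.5]
contact_force: [1.4, 0.6, -0.5]
grip_width: 0.0928
gripper_force: 0.0
```

```bash
python3 - <<'E'
from h import *
to(.602,.214,.19,yaw=82.6)
im,K,T=grab("wrist","w1.png")
m=cv2.inRange(cv2.cvtColor(im,cv2.COLOR_BGR2HSV),(84,100,50),(98,255,255));k,l,s,c=cv2.connectedComponentsWithStats(m)
for i in range(1,k):
  if s[i][4]>100: print(s[i],c[i],onplane(K,T,*c[i],.088,True))
E
```

```text
now [0.6009 0.2162 0.1895] [-1.79966949e+02  1.20869102e-04  8.25312055e+01] off [-2.   1.4 -0.5] roll -0.1 t 1.15 [ 1.40322081  0.60873679 -0.46982824] 0.09279807749147378
[ 252  165   61   62 1878] [281.74547391 194.71512247] [0.60347272 0.21931742 0.088     ]
[210 287 137   7 450] [279.84666667 289.02      ] [0.58858999 0.11897051 0.088     ]
```

View pics/w1.png

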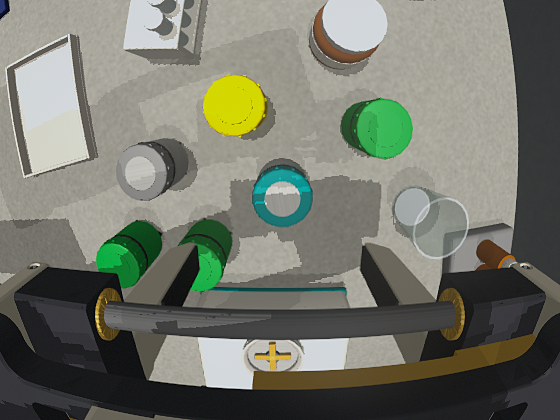

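The wrist view shows the teal lid at (282,196), clear of its neighbours, and the brass cross in the collar at (273,355), nearly square to the image.

```bash
python3 - <<'E'
from h import *
im,K,T=grab("wrist")
m=cv2.inRange(cv2.cvtColor(im,cv2.COLOR_BGR2HSV),(14,100,100),(32,255,255)); m[:335]=0;m[371:]=0;m[:,:240]=0;m[:,305:]=0
q=np.argwhere(m)
P=np.array([onplane(K,T,u,v,.085,True)[:2] for v,u in q])
c=(P.max(0)+P.min(0))/2; print(len(P),"c",c,P.mean(0),np.ptp(P,axis=0))
for c in (c,P.mean(0)):
  d=P-c; r=np.hypot(*d.T);k=(r>.012)&(r<.024); a=np.arctan2(d[k,1],d[k,0]); print("angle mod90",np.degrees(np.angle(np.exp(4j*a).mean()))/4,abs(np.exp(4j*a).mean()))
to(.603,.2165,.045,yaw=82.6)
E
```

```text
330 c [0.56625687 0.02207741] [0.56665238 0.02220944] [0.04295266 0.04347304]
angle mod90 -6.733009315889138 0.8099907038486361
angle mod90 -6.692622258094284 0.8104931524308261
now [0.6041 0.2127 0.1884] [1.79941326e+02 1.05351056e-01 8.23294947e+01] off [  3.6  -1.6 143.4] roll -0.3 t 1.25 [ 0.30637574  1.51081498 -0.45631201] 0.09305072277080455
```

Emit:
arm_command([
  [0, -2, 45],
  [0, -2, 90],
  [0, -2, 130],
  [0, -2, 145],
  [0, -2, 145],
], roll=[0, 0, 0, 0, 0])

```text
time_s: 1.75
eef_pos: [0.5944, 0.2178, 0.0412]
orientation: [-179.6, 0.1, 82.9]
contact_force: [-0.1, -0.2, -0.5]
grip_width: 0.093
gripper_force: 0.0
```

Emit:
arm_command([
  [0, 3, 0],
  [0, 3, 0],
], roll=[0, 0])

```text
time_s: 1.95
eef_pos: [0.6023, 0.218, 0.0467]
orientation: [179.8, -0.1, 82.9]
contact_force: [0.7, -0.2, 0.0]
grip_width: 0.093
gripper_force: 0.0
```

```bash
python3 -c "
from h import *
to(.603,.2165,.045,yaw=82.6)
print(bot.state()['joint_velocities'])"
```

```text
now [0.6023 0.218  0.0467] [ 1.79807734e+02 -5.90404110e-02  8.28803590e+01] off [-1.4  0.9  1.7] roll 0.3 t 1.95 [ 0.67775512 -0.22769648  0.03000873] 0.09300284621604166
[-0.14086619 -0.55466844  0.26688863  0.08455334 -0.13042854  0.07532403]
```

Emit:
arm_command([
  [0, 0, 0],
  [0, 0, 0],
  [0, 0, 0],
  [0, 0, 0],
  [0, 0, 0],
], roll=[0, 0, 0, 0, 0], hand=1, grip_force=30)

```text
time_s: 2.45
eef_pos: [0.6015, 0.2175, 0.0453]
orientation: [179.9, -0.0, 82.9]
contact_force: [1.4, 0.8, -0.8]
grip_width: 0.0579
gripper_force: 16.0
```

Emit:
arm_command([
  [0, 0, -30],
  [0, 0, -70],
  [0, 0, -110],
  [0, 0, -120],
  [0, 0, -120],
], roll=[0, 0, 0, 0, 0])

```text
time_s: 2.95
eef_pos: [0.6013, 0.2177, 0.1657]
orientation: [179.9, -0.0, 82.9]
contact_force: [0.2, -0.3, -5.1]
grip_width: 0.0574
gripper_force: 29.9
```

```bash
python3 - <<'E'
from h import *
im,K,T=grab("wrist")
m=cv2.inRange(cv2.cvtColor(im,cv2.COLOR_BGR2HSV),(84,100,50),(98,255,255));k,l,s,c=cv2.connectedComponentsWithStats(m)
z=bot.state()["eef_pos"][2]
for i in range(1,k):
  if s[i][4]>100: print(s[i],c[i],onplane(K,T,*c[i],z+.043,True))
to(.5655,.0215,z,yaw=82.8)
E
```

```text
[ 220  207  120  103 6056] [279.76832893 256.86311096] [0.60219372 0.22278741 0.20638961]
now [0.5999 0.2174 0.1634] [-1.79907513e+02  3.08900294e-02  8.28542890e+01] off [-198.6   -9.8    0. ] roll 0.1 t 3.0 [-0.6472561   0.61299312 -6.11262155] 0.05710211108716201
```

```bash
python3 - <<'E'
from h import *
im,K,T=grab("wrist","w2.png")
cv2.imwrite("pics/w2c.png",cv2.resize(im[180:400,160:400],(720,660))[:600])
g=cv2.inRange(cv2.cvtColor(im,cv2.COLOR_BGR2HSV),(0,0,130),(180,60,255)); g[:200]=0;g[330:]=0;g[:,:215]=0;g[:,345:]=0
k,l,s,c=cv2.connectedComponentsWithStats(g);st=bot.state();z=st["eef_pos"][2]
for i in range(1,k):
  if s[i][4]>200: print(s[i],c[i],onplane(K,T,*c[i],z+.043,True),st["eef_pos"])
E
```

```text
(no output)
```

View pics/w2c.png

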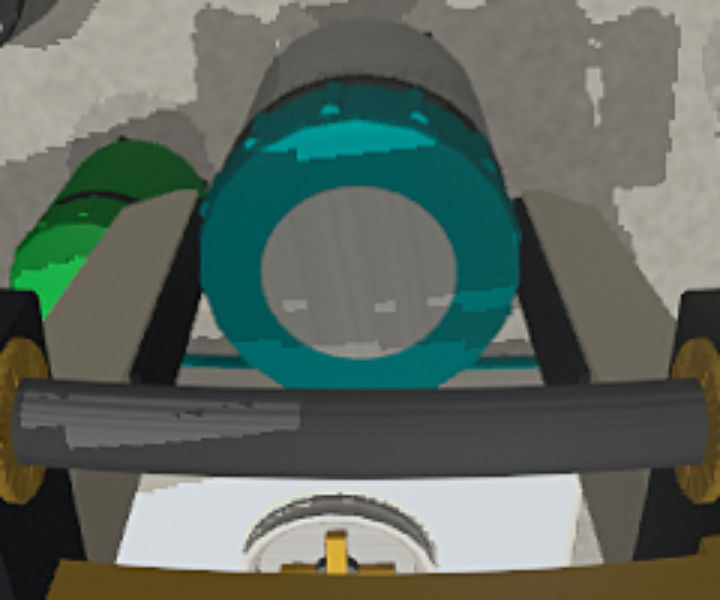

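Emit:
arm_command([
  [-40, -2, -10],
  [-80, -4, -15],
  [-120, -6, -15],
  [-155, -8, -15],
  [-180, -10, -15],
], roll=[0, 0, 0, 0, 0])

```text
time_s: 3.55
eef_pos: [0.5659, 0.038, 0.1765]
orientation: [-179.7, 0.0, 82.8]
contact_force: [0.9, -1.1, -4.8]
grip_width: 0.0572
gripper_force: 30.0
```

The cup sits squarely between the fingers. The lid's grey disc is centred at crop (360,272), which is image (280,271).

```bash
python3 - <<'E'
from h import *
im,K,T=grab("wrist")
s=bot.state();p=np.array(s["eef_pos"]);q=onplane(K,T,279.8,270.5,p[2]+.043,True)
print(p,q,"rel",q-p)
d=.5655-q[0]+p[0],.0215-q[1]+p[1]
to(*d,p[2],yaw=82.8); to(.5655,.0215,p[2],yaw=82.8)
E
```

```text
[0.56539602 0.03465236 0.17650373] [0.5663723  0.03637117 0.21950373] rel [0.00097628 0.00171881 0.043     ]
now [0.5654 0.0347 0.1765] [-179.6316379     0.21870049   82.70499224] off [-14.9   1.    0. ] roll -0.1 t 3.6 [-1.68868364 -4.4704744  -5.2347171 ] 0.057566905032484475
now [0.5654 0.0347 0.1765] [-179.6316379     0.21870049   82.70499224] off [-13.    1.8   0. ] roll -0.1 t 3.6 [-1.68868364 -4.4704744  -5.2347171 ] 0.057566905032484475
```

Emit:
arm_command([
  [-8, 1, 0],
  [-14, 1, 0],
  [-14, 1, 15],
  [-14, 1, 31],
  [-14, 1, 31],
], roll=[-7, -14, -20, -20, -20])

```text
time_s: 4.1
eef_pos: [0.564, 0.0267, 0.1438]
orientation: [-179.5, -0.2, 102.8]
contact_force: [-1.0, -0.4, -4.6]
grip_width: 0.0573
gripper_force: 30.0
```

```bash
python3 - <<'E'
from h import *
im,K,T=grab("wrist","w3.png")
s=bot.state();p=np.array(s["eef_pos"]);q=onplane(K,T,279.8,270.5,p[2]+.043,True);print("lid",q)
to(.5655,.0215,p[2],yaw=102.8)
E
```

```text
lid [0.56462483 0.02586762 0.18848463]
now [0.5651 0.0266 0.1455] [-1.79612077e+02 -1.54260233e-01  1.02832452e+02] off [-5.1 -0.7  0. ] roll 0.0 t 4.15 [-0.13340883  0.20883054 -4.58854981] 0.05706875946969178
```

View pics/w3.png

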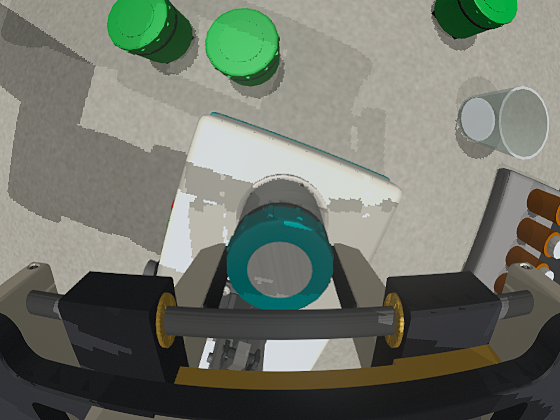

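The cup stands over the collar, with its lid disc at about (280,269), about 5 mm short of the seat axis.

Emit:
arm_command([
  [-5, 0, 0],
  [-5, 0, 4],
  [-5, 0, 8],
  [-5, 0, 12],
  [-5, 0, 12],
], roll=[0, 0, 0, 0, 0])

```text
time_s: 4.65
eef_pos: [0.5682, 0.0214, 0.1362]
orientation: [-179.9, -0.0, 102.9]
contact_force: [-0.2, -0.8, -5.1]
grip_width: 0.0571
gripper_force: 30.0
```

Emit:
arm_command([
  [0, 0, 3],
  [0, 0, 5],
  [0, 0, 7],
  [0, 0, 7],
], roll=[0, 0, 0, 0])

```text
time_s: 5.05
eef_pos: [0.5688, 0.0215, 0.131]
orientation: [180.0, 0.0, 102.9]
contact_force: [-2.8, 1.4, 2.6]
grip_width: 0.0572
gripper_force: 30.0
```

Emit:
arm_command([
  [0, -2, 1],
  [0, -2, 1],
  [0, -2, 1],
], roll=[0, 4, 8])

```text
time_s: 5.35
eef_pos: [0.5697, 0.0209, 0.131]
orientation: [179.6, 0.1, 94.7]
contact_force: [3.4, 0.1, 2.4]
grip_width: 0.0578
gripper_force: 30.0
```

Emit:
arm_command([
  [0, 0, 0],
  [0, 0, 0],
  [0, 0, 0],
  [0, 0, 0],
  [0, 0, 0],
], roll=[3, 6, 9, 12, 15])

```text
time_s: 5.85
eef_pos: [0.5699, 0.0201, 0.1307]
orientation: [179.6, 0.0, 79.7]
contact_force: [3.3, -1.1, 0.9]
grip_width: 0.0573
gripper_force: 30.0
```

Emit:
arm_command([
  [0, 2, 1],
  [0, 2, 1],
  [0, 2, 1],
  [0, 2, 1],
  [0, 2, 1],
], roll=[3, 6, 9, 12, 16])

```text
time_s: 6.35
eef_pos: [0.5714, 0.0194, 0.1304]
orientation: [179.6, -0.0, 63.7]
contact_force: [-0.1, -2.3, 7.3]
grip_width: 0.0576
gripper_force: 30.0
```

Emit:
arm_command([
  [0, 0, -1],
  [0, 0, -1],
  [0, 0, -1],
  [0, 0, -1],
], roll=[0, 0, 0, 0], hand=0.2)

```text
time_s: 6.75
eef_pos: [0.5707, 0.0197, 0.1304]
orientation: [179.7, -0.0, 63.9]
contact_force: [2.8, -2.7, 6.6]
grip_width: 0.0571
gripper_force: 30.0
```

Emit:
arm_command([
  [0, 0, 0],
  [0, 0, 0],
  [0, 0, 0],
  [0, 0, 0],
  [0, 0, 0],
], roll=[-8.5, -17, -25.5, -34, -42])

```text
time_s: 7.25
eef_pos: [0.567, 0.0212, 0.1304]
orientation: [-179.9, -0.1, 106.3]
contact_force: [-8.4, 0.8, 16.4]
grip_width: 0.0576
gripper_force: 30.0
```

Emit:
arm_command([
  [0, 0, 0],
], roll=[0])

```text
time_s: 7.35
eef_pos: [0.5672, 0.0211, 0.1305]
orientation: [-179.9, -0.1, 106.2]
contact_force: [-6.1, 0.2, 13.0]
grip_width: 0.0573
gripper_force: 30.0
```

Emit:
arm_command([
  [0, 0, -1],
  [0, 0, -1],
  [0, 0, -1],
  [0, 0, -1],
], roll=[0, 0, 0, 0], hand=-0.55)

```text
time_s: 7.75
eef_pos: [0.5684, 0.0206, 0.1293]
orientation: [-179.9, -0.0, 105.9]
contact_force: [1.2, -0.6, -0.1]
grip_width: 0.0716
gripper_force: 0.0
```

```bash
python3 - <<'E'
from h import *
im,K,T=grab("wrist","w4.png")
to(.568,.021,.1303,yaw=62)
E
```

```text
now [0.5684 0.0206 0.1294] [-1.79954171e+02 -2.95412555e-02  1.05863438e+02] off [ 0.5 -0.3 -0.9] roll 43.9 t 7.8 [0.27460267 0.47439681 0.33173191] 0.07206348614302467
```

View pics/w4.png

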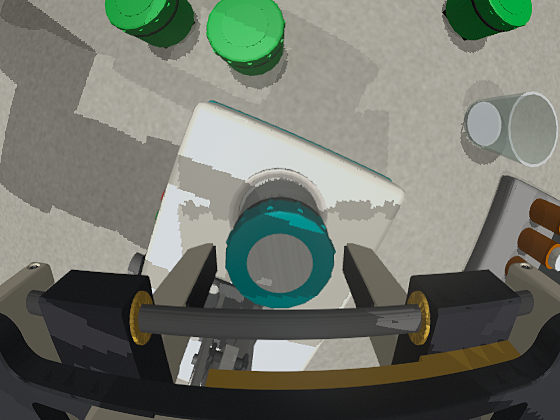

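The cup stands free in the collar, with its lid disc at (279,263) between the opened fingers.

Emit:
arm_command([
  [0, 0, 0],
  [0, 0, 0],
  [0, 0, 0],
  [0, 0, 0],
  [0, 0, 0],
], roll=[8.5, 17, 25.5, 34, 42.5])

```text
time_s: 8.3
eef_pos: [0.5686, 0.0205, 0.1295]
orientation: [-180.0, 0.0, 63.0]
contact_force: [0.2, 0.2, 0.8]
grip_width: 0.072
gripper_force: 0.0
```

Emit:
arm_command([
  [0, 0, 0],
  [0, 0, 0],
  [0, 0, 0],
  [0, 0, 0],
], roll=[1, 1, 1, 1], hand=1)

```text
time_s: 8.7
eef_pos: [0.5682, 0.0207, 0.1297]
orientation: [-179.9, 0.0, 62.5]
contact_force: [-1.2, 0.7, 0.8]
grip_width: 0.0576
gripper_force: 30.0
```

Emit:
arm_command([
  [0, 0, 1],
  [0, 0, 1],
  [0, 0, 1],
  [0, 0, 1],
  [0, 0, 1],
], roll=[0, -3.5, -7, -10.5, -14])

```text
time_s: 9.2
eef_pos: [0.5696, 0.0196, 0.1296]
orientation: [179.9, 0.1, 76.6]
contact_force: [-1.0, -2.0, 3.0]
grip_width: 0.0576
gripper_force: 30.0
```

Emit:
arm_command([
  [0, 0, 2],
  [0, 0, 2],
  [0, 0, 2],
  [0, 0, 2],
  [0, 0, 2],
], roll=[0, -4, -8, -12, -16])

```text
time_s: 9.7
eef_pos: [0.5716, 0.0195, 0.1293]
orientation: [179.6, 0.1, 92.5]
contact_force: [0.9, -2.1, 9.0]
grip_width: 0.0575
gripper_force: 30.0
```

Emit:
arm_command([
  [0, 0, 0],
  [0, 0, 0],
  [0, 0, 0],
  [0, 0, 0],
  [0, 0, 0],
], roll=[-3.5, -7, -10.5, -14, -14])

```text
time_s: 10.2
eef_pos: [0.5726, 0.0198, 0.1291]
orientation: [179.5, 0.2, 106.4]
contact_force: [4.6, -1.8, 6.3]
grip_width: 0.0571
gripper_force: 29.9
```

```bash
python3 - <<'E'
from h import *
import pickle
im,K,T=grab("wrist","w5.png");s=bot.state();pickle.dump((im,K,T,s),open("d5.pkl","wb"))
print(s["eef_pos"],s["orientation"],s["contact_force"],s["wrist_torque"])
cv2.imwrite("pics/w5c.png",cv2.resize(im[150:320,190:370],None,fx=3.5,fy=3.5,interpolation=cv2.INTER_CUBIC))
E
```

```text
[0.5725604  0.01977843 0.1291501 ] [179.53642117   0.21082389 106.37216258] [ 3.60087646 -0.99521484  6.07911625] [-0.06641691 -0.87892824 -0.04024519]
```

View pics/w5c.png

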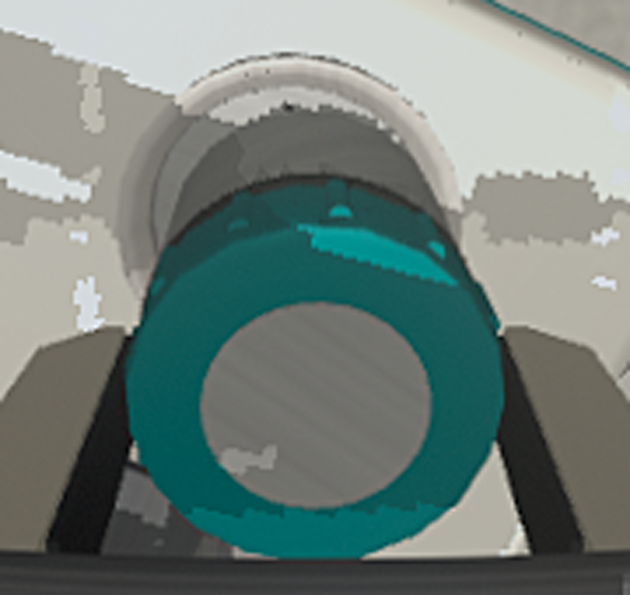

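The collar's outer rim spans crop columns 118 to 462 with its top at row 53. The cup's lower body sits off to the right of the collar's centre, so it is riding on the flare rather than in the bore.

```bash
python3 - <<'E'
from h import *
import pickle
im,K,T,s=pickle.load(open("d5.pkl","rb"))
p=np.array(s["eef_pos"])
f=lambda x,y,z:onplane(K,T,190+(x+.5)/3.5-.5,150+(y+.5)/3.5-.5,z,True)[:2]
# outer rim, circle through 5 points
pts=np.array([f(*q,.089) for q in((118,210),(135,140),(185,85),(285,53),(385,85),(440,140),(462,200))])
A=np.c_[2*pts,np.ones(len(pts))];x=np.linalg.lstsq(A,(pts**2).sum(1),rcond=None)[0]
print("collar",x[:2],"r",np.sqrt(x[2]+x[0]**2+x[1]**2))
print("lid",f(316,405,p[2]+.043),"tcp",p)
# cup body bottom visible outline, near z ~.092
E
```

```text
collar [0.56629769 0.02134772] r 0.03768751398653116
lid [0.57183069 0.02121255] tcp [0.5725604  0.01977843 0.1291501 ]
```

Emit:
arm_command([
  [0, 0, -5],
  [0, -2, -5],
  [0, -2, -5],
], roll=[0, 0, 0])

```text
time_s: 10.55
eef_pos: [0.5655, 0.02, 0.1308]
orientation: [-179.9, -0.1, 106.4]
contact_force: [1.0, -0.4, -5.6]
grip_width: 0.0575
gripper_force: 29.9
```

```bash
python3 -c "
from h import *
to(.567,.020,.131,yaw=62)"
```

```text
now [0.5655 0.02   0.1308] [-1.79850070e+02 -6.34467086e-02  1.06362773e+02] off [-0.5  1.5 -0.2] roll 44.4 t 10.55 [ 0.99680969 -0.38950064 -5.61362268] 0.05752377344703909
```

Emit:
arm_command([
  [0, 1, 3],
  [0, 1, 4],
  [0, 1, 4],
  [0, 1, 4],
  [0, 1, 4],
], roll=[0, 0, 2.5, 5, 7.5])

```text
time_s: 11.05
eef_pos: [0.5684, 0.0202, 0.1293]
orientation: [179.9, 0.0, 98.8]
contact_force: [-1.8, 0.8, 6.3]
grip_width: 0.0576
gripper_force: 30.0
```

Emit:
arm_command([
  [0, -1, 0],
  [0, -1, 0],
  [0, -1, 0],
  [0, -1, 0],
  [0, -1, 0],
], roll=[2.5, 5, 7.5, 10, 12.5])

```text
time_s: 11.55
eef_pos: [0.5686, 0.0202, 0.1295]
orientation: [179.7, -0.0, 86.3]
contact_force: [0.4, 1.3, 5.3]
grip_width: 0.0578
gripper_force: 30.0
```

Emit:
arm_command([
  [0, 0, 0],
  [0, 0, 0],
  [0, 0, 0],
  [0, 0, 0],
  [0, 0, 0],
], roll=[2.5, 5, 7.5, 10, 12.5])

```text
time_s: 12.05
eef_pos: [0.5689, 0.0202, 0.1295]
orientation: [179.7, -0.1, 73.8]
contact_force: [0.2, 1.3, 4.9]
grip_width: 0.0573
gripper_force: 30.0
```

Emit:
arm_command([
  [0, -3, 0],
  [0, -3, 0],
  [0, -3, 0],
  [0, -3, 0],
  [0, -3, 0],
], roll=[2.5, 5, 7.5, 10, 12])

```text
time_s: 12.55
eef_pos: [0.5663, 0.0208, 0.1295]
orientation: [179.7, -0.1, 61.8]
contact_force: [2.5, 0.5, 4.4]
grip_width: 0.0573
gripper_force: 29.9
```

```bash
python3 - <<'E'
from h import *
import pickle
im,K,T=grab("wrist");s=bot.state();pickle.dump((im,K,T,s),open("d6.pkl","wb"))
print(s["eef_pos"],s["orientation"],s["contact_force"],s["wrist_torque"])
cv2.imwrite("pics/w6c.png",cv2.resize(im[150:320,190:370],None,fx=3.5,fy=3.5,interpolation=cv2.INTER_CUBIC))
E
```

```text
[0.5662329  0.02079804 0.12950607] [ 1.79709671e+02 -1.26632460e-01  6.16873727e+01] [1.23754295 0.52373809 4.52745066] [-0.07144583 -0.52042998  0.0535683 ]
```

View pics/w6c.png

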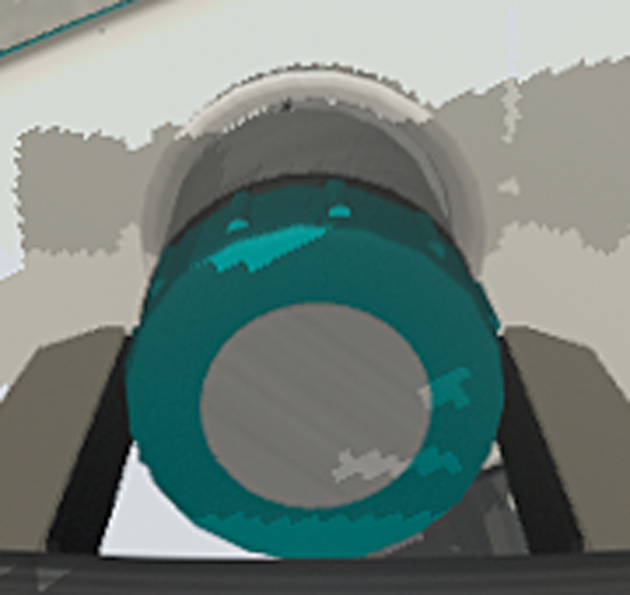

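The cup's lid (column 315) is now centred on the collar (columns 142 to 488) from left to right.

```bash
python3 - <<'E'
from h import *
import pickle
im,K,T,s=pickle.load(open("d6.pkl","rb"))
p=np.array(s["eef_pos"])
f=lambda x,y,z:onplane(K,T,190+(x+.5)/3.5-.5,150+(y+.5)/3.5-.5,z,True)[:2]
pts=np.array([f(*q,.089) for q in((142,210),(157,155),(195,108),(250,75),(315,66),(380,76),(430,105),(470,155),(488,215))])
A=np.c_[2*pts,np.ones(len(pts))];x=np.linalg.lstsq(A,(pts**2).sum(1),rcond=None)[0]
print("collar",x[:2],"r",np.sqrt(x[2]+x[0]**2+x[1]**2))
l=f(316,405,p[2]+.043);print("lid",l,"tcp",p)
a=np.radians(61.7);print("collar-lid in tool x,y",(x[:2]-l)@np.array([[np.cos(a),np.sin(a)],[np.sin(a),-np.cos(a)]]).T)
to(.565,.02,.1295)
E
```

```text
collar [0.56713126 0.02105724] r 0.0382964381444326
lid [0.56745472 0.02173627] tcp [0.5662329  0.02079804 0.12950607]
collar-lid in tool x,y [-7.51225454e-04  3.71294036e-05]
now [0.5662 0.0208 0.1295] [ 1.79709671e+02 -1.26632460e-01  6.16873727e+01] off [-1.3 -0.7  0. ] roll None t 12.6 [1.23754295 0.52373809 4.52745066] 0.05729132909281515
```

Emit:
arm_command([
  [0, 0, 0.5],
  [0, 0, 0.5],
  [0, 0, 0.5],
  [0, 0, 0.5],
  [0, 0, 0.5],
], roll=[-3, -6, -9, -12, -15])

```text
time_s: 13.1
eef_pos: [0.5661, 0.02, 0.1294]
orientation: [179.7, 0.0, 77.0]
contact_force: [0.8, -1.7, 7.5]
grip_width: 0.0574
gripper_force: 29.9
```

Emit:
arm_command([
  [0, 0, 0],
  [0, 0, 0],
  [0, 0, 0],
  [0, 0, 0],
  [0, 0, 0],
], roll=[-3, -6, -9, -12, -15])

```text
time_s: 13.6
eef_pos: [0.5665, 0.0198, 0.1294]
orientation: [179.7, 0.1, 92.0]
contact_force: [2.4, -2.1, 7.8]
grip_width: 0.057
gripper_force: 29.9
```

Emit:
arm_command([
  [0, 0, 0],
  [0, 0, 0],
  [0, 0, 0],
  [0, 0, 0],
  [0, 0, 0],
], roll=[-3, -6, -9, -12, -15])

```text
time_s: 14.1
eef_pos: [0.5665, 0.0199, 0.1293]
orientation: [179.7, 0.2, 107.0]
contact_force: [1.6, -1.9, 6.5]
grip_width: 0.0575
gripper_force: 30.0
```

Emit:
arm_command([
  [0, 0, -1.5],
  [0, 0, -1.5],
  [0, 0, -1.5],
], roll=[0, 0, 0], hand=-0.55)

```text
time_s: 14.4
eef_pos: [0.5634, 0.021, 0.1285]
orientation: [-179.9, -0.0, 106.8]
contact_force: [-0.7, 0.0, -0.2]
grip_width: 0.0719
gripper_force: 0.0
```

Emit:
arm_command([
  [0, 2.5, 0],
  [0, 2.5, 0],
  [0, 2.5, 0],
  [0, 2.5, 0],
  [0, 2.5, 0],
], roll=[8.5, 17, 25.5, 34, 42.5])

```text
time_s: 14.9
eef_pos: [0.5658, 0.0218, 0.1283]
orientation: [-179.9, 0.0, 64.0]
contact_force: [0.6, 0.1, -0.2]
grip_width: 0.0719
gripper_force: 0.0
```

Emit:
arm_command([
  [0, 0, 0],
  [0, 0, 0],
  [0, 0, 0],
  [0, 0, 0],
], roll=[1.5, 1.5, 1.5, 1.5], hand=1)

```text
time_s: 15.3
eef_pos: [0.5659, 0.0217, 0.1286]
orientation: [-179.9, 0.0, 63.0]
contact_force: [-0.5, 0.3, -0.9]
grip_width: 0.0574
gripper_force: 30.0
```

Emit:
arm_command([
  [0, 0, 2],
  [0, 0, 2.5],
  [0, 0, 2.5],
  [0, 0, 2.5],
  [0, 0, 2.5],
], roll=[0, -2, -4, -7, -10])

```text
time_s: 15.8
eef_pos: [0.5671, 0.0209, 0.1282]
orientation: [179.8, 0.0, 73.0]
contact_force: [-2.6, -1.1, 7.4]
grip_width: 0.0571
gripper_force: 30.0
```

Emit:
arm_command([
  [0, 0, 0],
  [0, 0, 0],
  [0, 0, 0],
  [0, 0, 0],
  [0, 0, 0],
], roll=[-3, -6, -9, -12, -15])

```text
time_s: 16.3
eef_pos: [0.5677, 0.0215, 0.1282]
orientation: [179.8, 0.0, 88.0]
contact_force: [-0.8, 0.6, 9.4]
grip_width: 0.0574
gripper_force: 30.0
```

Emit:
arm_command([
  [0, 0, 0],
  [0, 0, 0],
  [0, 0, 0],
  [0, 0, 0],
  [0, 0, 0],
], roll=[-3, -6, -9, -12, -15])

```text
time_s: 16.8
eef_pos: [0.5678, 0.0217, 0.1285]
orientation: [179.8, 0.1, 103.0]
contact_force: [-1.2, 1.6, 8.6]
grip_width: 0.0572
gripper_force: 30.0
```

Emit:
arm_command([
  [0, 0, 0],
  [0, 0, 0],
  [0, 0, 0],
  [0, 0, 0],
  [0, 0, 0],
], roll=[-2, -4, -5, -5, -5])

```text
time_s: 17.3
eef_pos: [0.5678, 0.0217, 0.1284]
orientation: [179.8, 0.1, 107.9]
contact_force: [-0.8, 1.5, 9.1]
grip_width: 0.0573
gripper_force: 30.0
```

```bash
python3 - <<'E'
from h import *
import pickle
im,K,T=grab("wrist");s=bot.state();pickle.dump((im,K,T,s),open("d7.pkl","wb"))
print(s["eef_pos"],s["orientation"],s["contact_force"],s["wrist_torque"])
cv2.imwrite("pics/w7c.png",cv2.resize(im[150:320,190:370],None,fx=3.5,fy=3.5,interpolation=cv2.INTER_CUBIC))
E
```

```text
[0.56785762 0.02165678 0.12844952] [1.79770563e+02 8.68041191e-02 1.07915635e+02] [-0.91945917  1.18837052  9.37892274] [0.13880951 0.26111995 0.02223988]
```

View pics/w7c.png

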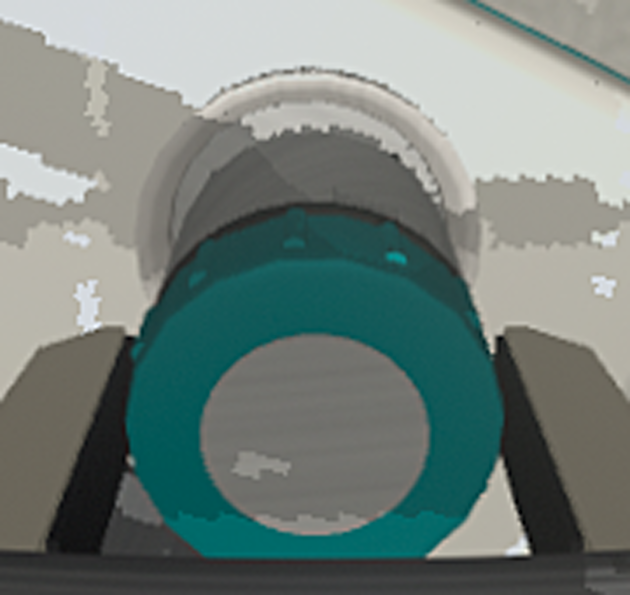

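The collar spans columns 135 to 480 with its top at row 67. The lid is centred at (315,435), so in this grasp the cup has slid towards -tool x, off the axis.

```bash
python3 - <<'E'
from h import *
import pickle
im,K,T,s=pickle.load(open("d7.pkl","rb"))
p=np.array(s["eef_pos"])
f=lambda x,y,z:onplane(K,T,190+(x+.5)/3.5-.5,150+(y+.5)/3.5-.5,z,True)[:2]
pts=np.array([f(*q,.089) for q in((135,225),(148,165),(185,118),(240,80),(308,68),(380,83),(430,120),(465,170),(480,230))])
A=np.c_[2*pts,np.ones(len(pts))];x=np.linalg.lstsq(A,(pts**2).sum(1),rcond=None)[0]
print("collar",x[:2],"r",np.sqrt(x[2]+x[0]**2+x[1]**2))
a=np.radians(107.9);R=np.array([[np.cos(a),np.sin(a)],[np.sin(a),-np.cos(a)]])
for zz in(.042,.044): l=f(315.5,435,p[2]+zz);print("lid",l,"tcp",p,"rel tool",R@(l-p[:2]),"collar-lid in tool x,y",R@(x[:2]-l))
print("w6 grip: ",)
E
```

```text
collar [0.56596798 0.02147125] r 0.03761829983248737
lid [0.56891926 0.01766489] tcp [0.56785762 0.02165678 0.12844952] rel tool [-0.00412497 -0.00021668] collar-lid in tool x,y [ 0.00452921 -0.00163852]
lid [0.56858582 0.01866841] tcp [0.56785762 0.02165678 0.12844952] rel tool [-0.00306754 -0.00022555] collar-lid in tool x,y [ 0.00347178 -0.00162965]
w6 grip:
```

Emit:
arm_command([
  [0, 0, -5],
  [4, -2, -5],
  [4, -2, -5],
], roll=[0, 0, 0])

```text
time_s: 17.65
eef_pos: [0.5619, 0.0253, 0.1304]
orientation: [-179.9, -0.1, 107.9]
contact_force: [-0.7, -0.1, -4.7]
grip_width: 0.0576
gripper_force: 30.0
```

```bash
python3 -c "
from h import *
to(.5649,.0248,.1285,yaw=108)"
```

```text
now [0.5619 0.0253 0.1304] [-1.79877361e+02 -7.25421063e-02  1.07885238e+02] off [-1.4  2.7  1.9] roll -0.1 t 17.65 [-0.71152135 -0.09847562 -4.65836532] 0.0575800341745663
```

Emit:
arm_command([
  [-1, 2.5, 0],
  [-1, 2.5, 3],
  [-1, 2.5, 4.5],
  [-1, 2.5, 4.5],
  [-1, 2.5, 4.5],
], roll=[0, 0, 0, 2.5, 5])

```text
time_s: 18.15
eef_pos: [0.567, 0.0244, 0.1285]
orientation: [179.8, 0.1, 102.8]
contact_force: [-0.5, -0.2, 4.8]
grip_width: 0.0576
gripper_force: 30.0
```

Emit:
arm_command([
  [0, 0, 0],
  [0, 0, 0],
  [0, 0, 0],
  [0, 0, 0],
  [0, 0, 0],
], roll=[2.5, 5, 7.5, 10, 12.5])

```text
time_s: 18.65
eef_pos: [0.5678, 0.0243, 0.1284]
orientation: [179.7, 0.0, 90.3]
contact_force: [0.6, -0.4, 2.0]
grip_width: 0.0575
gripper_force: 30.0
```

Emit:
arm_command([
  [0, -2.5, 1],
  [0, -2.5, 1],
  [0, -2.5, 1],
  [0, -2.5, 1],
  [0, -2.5, 1],
], roll=[0, -5, -10, -12, -12])

```text
time_s: 19.15
eef_pos: [0.566, 0.024, 0.1285]
orientation: [179.7, 0.1, 102.5]
contact_force: [0.3, 0.0, 9.2]
grip_width: 0.0574
gripper_force: 30.0
```

Well centred now (target 0.566, 0.0248). Sweep down to yaw 62.

Emit:
arm_command([
  [1, 0, 0],
  [1, 0, 0],
  [1, 0, 0],
  [1, 0, 0],
  [1, 0, 0],
], roll=[3, 6, 9, 12, 14])

```text
time_s: 19.65
eef_pos: [0.5657, 0.025, 0.1282]
orientation: [179.6, 0.1, 88.3]
contact_force: [1.1, 0.5, 7.4]
grip_width: 0.0575
gripper_force: 30.0
```

Emit:
arm_command([
  [0, 0, 0],
  [0, 0, 0],
  [0, 0, 0],
  [0, 0, 0],
  [0, 0, 0],
], roll=[3, 6, 9, 12, 14])

```text
time_s: 20.15
eef_pos: [0.5654, 0.0251, 0.1264]
orientation: [179.7, -0.0, 74.3]
contact_force: [5.3, -0.9, -3.8]
grip_width: 0.0575
gripper_force: 30.0
```

Emit:
arm_command([
  [0, 0, 0],
  [0, 0, 0],
  [0, 0, 0],
  [0, 0, 0],
  [0, 0, 0],
], roll=[3, 6, 9, 12, 13])

```text
time_s: 20.65
eef_pos: [0.5661, 0.0244, 0.1265]
orientation: [179.6, -0.1, 61.3]
contact_force: [5.8, -0.9, -4.7]
grip_width: 0.0571
gripper_force: 30.0
```

A drop of 2 mm with the load gone: the grooves have caught the dog. Follow it down.

Emit:
arm_command([
  [0, 1.5, 2],
  [0, 2, 4],
  [0, 2, 5],
  [0, 2, 6],
  [0, 2, 6],
], roll=[-1, -2, -2, -2, -2])

```text
time_s: 21.15
eef_pos: [0.5664, 0.0244, 0.1226]
orientation: [179.8, -0.1, 63.4]
contact_force: [0.3, 0.8, 12.2]
grip_width: 0.0574
gripper_force: 30.0
```

Home: TCP z = 0.1226, 6 mm below the riding height and with firm support. Release, square up and rise.

Emit:
arm_command([
  [0, 0, -1.5],
  [0, 0, -1.5],
  [0, 0, -1.5],
  [0, 0, -1.5],
], roll=[0, 0, 0, 0], hand=-0.6)

```text
time_s: 21.55
eef_pos: [0.5642, 0.0247, 0.1208]
orientation: [-179.9, 0.0, 63.4]
contact_force: [0.8, 0.5, 0.1]
grip_width: 0.0744
gripper_force: 0.0
```

Emit:
arm_command([
  [0, 0, 0],
  [0, 0, -20],
  [0, 0, -60],
  [0, 0, -105],
  [0, 0, -150],
], roll=[-8, -16, -20, -20, -20])

```text
time_s: 22.05
eef_pos: [0.5642, 0.0247, 0.2722]
orientation: [-179.9, -0.0, 83.4]
contact_force: [0.6, -1.0, 0.1]
grip_width: 0.0743
gripper_force: 0.0
```

```bash
python3 - <<'E'
from h import *
# seat check + handle position
im,K,T=grab("wrist","w8.png")
s=bot.state();p=np.array(s["eef_pos"]);print(p,s["orientation"],s["grip_width"],s["joint_positions"])
g=cv2.cvtColor(im,cv2.COLOR_BGR2HSV)
def big(m,z):
  k,l,st,c=cv2.connectedComponentsWithStats(m)
  for i in range(1,k):
    if st[i][4]>150: print(st[i],c[i],onplane(K,T,*c[i],z,True))
print("teal");big(cv2.inRange(g,(84,100,40),(98,255,255)),.167)
print("red");big(cv2.inRange(g,(0,150,60),(8,255,255)),.2)
for n in("top","scene"):
  im2,K2,T2=grab(n);m=cv2.inRange(cv2.cvtColor(im2,cv2.COLOR_BGR2HSV),(0,150,60),(8,255,255));k,l,st,c=cv2.connectedComponentsWithStats(m)
  print(n,[(st[i].tolist(),c[i],onplane(K2,T2,*c[i],.227)) for i in range(1,k) if st[i][4]>25])
  cv2.imwrite("pics/%s8.png"%n,im2)
M=np.array([.566,.0214]);a=np.radians(-7.4);ex=np.array([np.cos(a),np.sin(a)]);ey=np.array([-ex[1],ex[0]])
for yy in(-15,): pass
print("ex",ex,"ey",ey)
E
```

```text
[0.56766189 0.02428081 0.28103701] [1.79334963e+02 2.28356255e-02 8.33779312e+01] 0.07441785374356003 [-8.79769187e+00  1.37848412e+01  7.67321585e+01  2.42890138e-03
  8.88175757e+01 -2.17579157e+00]
teal
[ 252  168   59   60 1704] [280.95892019 197.34037559] [0.56536807 0.02457771 0.167     ]
red
top [([329, 199, 15, 6, 44], array([335.84090909, 201.75      ]), array([ 0.54275415, -0.15982235,  0.227     ]))]
scene [([210, 166, 19, 23, 170], array([218.8       , 176.48235294]), array([ 0.54356664, -0.16038413,  0.227     ]))]
ex [ 0.99167116 -0.1287956 ] ey [0.1287956  0.99167116]
```

The grip's middle comes out at (0.543, -0.160, 0.227) from both views. That is 183 mm from the seat on the mixer's axis, as the geometry requires. Rise over the bar and go to it.

Emit:
arm_command([
  [0, 0, -45],
  [0, 0, -68],
  [-30, 0, -70],
  [-75, 0, -70],
  [-120, 0, -70],
], roll=[0, 0, 0.8, 0.8, 0.8])

```text
time_s: 22.7
eef_pos: [0.5502, -0.095, 0.3395]
orientation: [-179.8, -0.0, 82.7]
contact_force: [0.5, 0.0, 0.0]
grip_width: 0.0742
gripper_force: 0.0
```

Emit:
arm_command([
  [-40, 0, 0],
  [-65, 0, 0],
  [-67, 0, 0],
  [-67, 0, 0],
], roll=[0, 0, 0, 0])

```text
time_s: 23.1
eef_pos: [0.5418, -0.1611, 0.3396]
orientation: [-179.8, -0.1, 82.5]
contact_force: [0.4, 0.9, 0.4]
grip_width: 0.0744
gripper_force: 0.0
```

```bash
python3 - <<'E'
from h import *
to(.542,-.163,.213,yaw=82.6)
im,K,T=grab("wrist","w9.png")
m=cv2.inRange(cv2.cvtColor(im,cv2.COLOR_BGR2HSV),(0,150,60),(8,255,255));k,l,s,c=cv2.connectedComponentsWithStats(m)
print([(s[i].tolist(),c[i],onplane(K,T,*c[i],.23,True)) for i in range(1,k) if s[i][4]>80])
E
```

```text
now [ 0.5418 -0.1611  0.3396] [-1.79829142e+02 -9.39665186e-02  8.24729640e+01] off [ -1.9   0.5 126.6] roll -0.1 t 23.1 [0.43944419 0.8976728  0.39251832] 0.07438215049287875
[([271, 178, 21, 50, 865], array([280.62427746, 203.98728324]), array([ 0.54159015, -0.16876911,  0.23      ]))]
```

Emit:
arm_command([
  [-2, 0, 45],
  [-2, 0, 90],
  [-2, 0, 118],
  [-2, 0, 126],
  [-2, 0, 126],
], roll=[0, 0, 0, 0, 0])

```text
time_s: 23.65
eef_pos: [0.5417, -0.1615, 0.2145]
orientation: [-179.9, -0.1, 82.7]
contact_force: [0.2, 0.2, 0.4]
grip_width: 0.0744
gripper_force: 0.0
```

Emit:
arm_command([
  [0, 0, 0],
  [0, 0, 0],
  [0, 0, 0],
  [0, 0, 0],
  [0, 0, 0],
], roll=[0, 0, 0, 0, 0], hand=1, grip_force=35)

```text
time_s: 24.15
eef_pos: [0.5422, -0.1632, 0.2159]
orientation: [179.9, 0.0, 82.5]
contact_force: [0.5, -0.4, 0.5]
grip_width: 0.0393
gripper_force: 0.0
```

```bash
python3 - <<'E'
from h import *
to(.542,-.163,.213,yaw=82.6)
h=np.array([.566,.0214])-.128*np.array([.1288,.9917])
p=np.array(bot.state()["eef_pos"]);d=p[:2]-h;y=d@np.array([.1288,.9917]);z=p[2]+.019-.127
r=np.hypot(y,z);f0=np.degrees(np.arctan2(z,-y));print("r",r,"phi",f0)
for f in(55,50,45,40,35,30,25,20,15,13,11,9,7,5,2,-2,-4,-6): print(f,(-1000*r*np.cos(np.radians(f))-1000*y).round(1),(1000*z-1000*r*np.sin(np.radians(f))).round(1))
E
```

```text
now [ 0.5422 -0.1632  0.2159] [1.79949947e+02 2.02225723e-02 8.25485573e+01] off [ 0.2 -0.2  2.9] roll -0.1 t 24.15 [ 0.51987763 -0.37632538  0.48663467] 0.039295206449501685
r 0.12254670790563846 phi 61.694080290153025
55 -12.2 7.5
50 -20.7 14.0
45 -28.5 21.2
40 -35.8 29.1
35 -42.3 37.6
30 -48.0 46.6
25 -53.0 56.1
20 -57.0 66.0
15 -60.3 76.2
13 -61.3 80.3
11 -62.2 84.5
9 -62.9 88.7
7 -63.5 93.0
5 -64.0 97.2
2 -64.4 103.6
-2 -64.4 112.2
-4 -64.1 116.4
-6 -63.8 120.7
```

Fingers still closing; let them finish, then follow the arc.

Emit:
arm_command([
  [0, 0, 0],
  [0, 0, 0],
  [0, 0, 0],
  [0, 0, 0],
  [0, 0, 0],
], roll=[0, 0, 0, 0, 0])

```text
time_s: 24.65
eef_pos: [0.5422, -0.163, 0.2154]
orientation: [180.0, -0.0, 82.6]
contact_force: [1.0, -0.5, 0.6]
grip_width: 0.0177
gripper_force: 35.0
```

Emit:
arm_command([
  [-12, 0, 7.5],
  [-21, 0, 14],
  [-28.5, 0, 21],
  [-36, 0, 29],
  [-42, 0, 37.5],
], roll=[0, 0, 0, 0, 0])

```text
time_s: 25.15
eef_pos: [0.5367, -0.2052, 0.1767]
orientation: [180.0, -0.0, 82.5]
contact_force: [2.9, 3.7, -0.6]
grip_width: 0.0142
gripper_force: 33.7
```

```bash
cat >> h.py <<'E'
def red():
    for n in("top","scene","wrist"):
        im,K,T=grab(n);m=cv2.inRange(cv2.cvtColor(im,cv2.COLOR_BGR2HSV),(0,150,50),(8,255,255));k,l,s,c=cv2.connectedComponentsWithStats(m)
        for i in range(1,k):
            if s[i][4]>12: print(n,s[i].tolist(),c[i].round(1),[(z,onplane(K,T,*c[i],z,n=="wrist")[:2].round(3).tolist()) for z in(.12,.16,.20,.23)])
E
python3 -c "
from h import *
red();to(0,0,0)"
```

```text
scene [205, 174, 17, 16, 107] [212.6 182.1] [(0.12, [0.504, -0.209]), (0.16, [0.527, -0.195]), (0.2, [0.55, -0.18]), (0.23, [0.567, -0.169])]
wrist [264, 172, 33, 133, 2937] [279.8 227.1] [(0.12, [0.535, -0.217]), (0.16, [0.537, -0.203]), (0.2, [0.539, -0.189]), (0.23, [0.54, -0.179])]
now [ 0.5359 -0.2052  0.1763] [-1.79870718e+02 -2.23467412e-02  8.25146161e+01] off [ 133.7 -558.   176.3] roll None t 25.3 [0.67624978 0.47423258 0.56092841] 0.0032863984652659016
```

```bash
python3 - <<'E'
from h import *
im,K,T=grab("wrist");s=bot.state();p=np.array(s["eef_pos"]);print(p,s["grip_width"])
m=cv2.inRange(cv2.cvtColor(im,cv2.COLOR_BGR2HSV),(0,120,30),(9,255,255))
h=np.array([.566,.0214])-.128*np.array([.1288,.9917])
for v in range(165,312,12):
  u=np.flatnonzero(m[v,230:330])+230
  if len(u)<4: print(v,len(u));continue
  o,a=ray(K,T,u.min()-.5,v,True);_,b=ray(K,T,u.max()+.5,v,True)
  ang=np.arccos(a@b/np.linalg.norm(a)/np.linalg.norm(b));d=(a/np.linalg.norm(a)+b/np.linalg.norm(b))/2
  q=o+d*.010/np.sin(ang/2)
  print(v,u.min(),u.max(),"y",((q[:2]-h)@[.1288,.9917]).round(3),"x",((q[:2]-h)@[.9917,-.1288]).round(3),"z",(q[2]-.127).round(3))
E
```

```text
[ 0.53573492 -0.20545085  0.17687143] 0.0014132434158575882
165 0
177 269 293 y -0.072 x 0.001 z -0.011
189 266 295 y -0.072 x 0.0 z 0.033
201 266 296 y -0.078 x 0.0 z 0.042
213 266 296 y -0.085 x 0.0 z 0.044
225 265 296 y -0.091 x 0.0 z 0.053
237 265 296 y -0.098 x 0.0 z 0.055
249 277 282 y -0.456 x -0.004 z -0.753
261 277 282 y -0.493 x -0.004 z -0.738
273 277 282 y -0.53 x -0.004 z -0.722
285 277 282 y -0.567 x -0.004 z -0.705
297 277 282 y -0.603 x -0.004 z -0.688
309 0
```

The grip slipped out of the pads, and the handle now lies just under the closed fingertips at about 21 to 29°, still where it can be pushed. Push it down from above with the closed tips.

Emit:
arm_command([
  [-3, 0, 5],
  [-5, 0, 10],
  [-7, 0, 15],
  [-9, 0, 20],
  [-10, 0, 25],
], roll=[0, 0, 0, 0, 0])

```text
time_s: 25.85
eef_pos: [0.5351, -0.2148, 0.1523]
orientation: [-180.0, 0.0, 82.5]
contact_force: [-0.3, 0.5, -0.0]
grip_width: 0.001
gripper_force: 0.0
```

```bash
cat > w.py <<'E'
from h import *
im,K,T=grab("wrist");s=bot.state();p=np.array(s["eef_pos"])
m=cv2.inRange(cv2.cvtColor(im,cv2.COLOR_BGR2HSV),(0,120,30),(9,255,255))
h=np.array([.566,.0214])-.128*np.array([.1288,.9917])
print("tcp y",((p[:2]-h)@[.1288,.9917]).round(4),"z",p[2]-.127,s["grip_width"],s["contact_force"])
for v in range(150,312,12):
  u=np.flatnonzero(m[v,230:330])+230
  if len(u)<4: continue
  o,a=ray(K,T,u.min()-.5,v,True);_,b=ray(K,T,u.max()+.5,v,True)
  ang=np.arccos(a@b/np.linalg.norm(a)/np.linalg.norm(b));d=(a/np.linalg.norm(a)+b/np.linalg.norm(b))/2
  q=o+d*.010/np.sin(ang/2)
  print(v,u.min(),u.max(),"y",((q[:2]-h)@[.1288,.9917]).round(3),"x",((q[:2]-h)@[.9917,-.1288]).round(3),"z",(q[2]-.127).round(3))
E
python3 w.py
```

```text
tcp y -0.1101 z 0.024436946383079028 0.0002822759858246278 [ 0.65394761  0.32433876 -0.68375156]
174 269 290 y -0.086 x -0.0 z -0.071
186 265 295 y -0.078 x 0.0 z 0.016
198 265 295 y -0.086 x 0.0 z 0.018
210 265 295 y -0.093 x 0.0 z 0.02
222 265 295 y -0.101 x 0.0 z 0.022
234 265 295 y -0.108 x 0.0 z 0.024
246 277 282 y -0.456 x -0.001 z -0.78
```

The handle follows, now near 12°, which is about where the pad meets the lid. Push on through the high point.

Emit:
arm_command([
  [-2, 0, 4],
  [-3, 0, 8],
  [-4, 0, 12],
  [-4, 0, 14],
  [-4, 0, 15],
], roll=[0, 0, 0, 0, 0])

```text
time_s: 26.4
eef_pos: [0.5347, -0.2185, 0.1376]
orientation: [-180.0, -0.0, 82.6]
contact_force: [-0.4, 1.2, -0.6]
grip_width: 0.0006
gripper_force: 0.0
```

```bash
python3 w.py; python3 -c "
from h import *
red()"
```

```text
tcp y -0.1139 z 0.010554309067887124 0.000841978062918129 [-0.31280402  0.07137775 -0.54456122]
174 267 293 y -0.08 x 0.0 z -0.031
186 264 296 y -0.079 x 0.0 z 0.013
198 264 296 y -0.086 x 0.0 z 0.015
210 264 296 y -0.093 x 0.0 z 0.017
222 264 296 y -0.1 x 0.0 z 0.019
234 264 296 y -0.107 x 0.0 z 0.022
246 277 282 y -0.46 x -0.001 z -0.795
scene [197, 182, 22, 11, 100] [208.9 186.6] [(0.12, [0.522, -0.214]), (0.16, [0.544, -0.199]), (0.2, [0.567, -0.184]), (0.23, [0.583, -0.173])]
wrist [263, 170, 34, 136, 2450] [279.5 212.5] [(0.12, [0.537, -0.207]), (0.16, [0.538, -0.195]), (0.2, [0.54, -0.183]), (0.23, [0.541, -0.174])]
```

```bash
python3 - <<'E'
from h import *
im,K,T=grab("wrist");s=bot.state();p=np.array(s["eef_pos"])
hsv=cv2.cvtColor(im,cv2.COLOR_BGR2HSV);m=cv2.inRange(hsv,(0,120,30),(9,255,255))
h=np.array([.566,.0214])-.128*np.array([.1288,.9917]);ey=np.array([.1288,.9917])
def proj(y,z,x=0):
  w=np.r_[h+ey*y+np.array([.9917,-.1288])*x,z+.127,1];c=(T@w)[:3];r=np.hypot(*c[:2]);t=np.arctan2(r,c[2]);return (K[:2,2]+np.diag(K)[:2]*t*c[:2]/r).round(1)
py=(p[:2]-h)@ey;pz=p[2]-.127
print("tip",proj(py,pz),"front of tip",proj(py+.0075,pz),"grasp pt",proj(py,pz+.019))
for f in(15,12,8,4,0,-4):
  a=np.radians(f);P=lambda r,n=.01:proj(-r*np.cos(a)+n*np.sin(a)*1,r*np.sin(a)+n*np.cos(a))
  print(f,"near end top",P(.068),"axis",P(.068,0),"far end",P(.153), "edge cols at r=.09",proj(-.09*np.cos(a),.09*np.sin(a),-.01)[0],proj(-.09*np.cos(a),.09*np.sin(a),.01)[0])
for v in range(160,312,6): print(v,''.join('R' if m[v,u] else ('d' if hsv[v,u,2]<60 else ('g' if hsv[v,u,1]<60 else 'o')) for u in range(240,322,2)))
E
```

```text
tip [279.1 237.8] front of tip [279.1 226.8] grasp pt [279.  249.5]
15 near end top [279.  162.7] axis [279.  164.7] far end [279.  311.9] edge cols at r=.09 261.9 296.2
12 near end top [279.  164.2] axis [279.  165.2] far end [279.1 307.9] edge cols at r=.09 262.3 295.8
8 near end top [279.  165.6] axis [279.1 165.4] far end [279.1 302.2] edge cols at r=.09 262.9 295.3
4 near end top [279.  166.4] axis [279.1 165. ] far end [279.1 296. ] edge cols at r=.09 263.4 294.8
0 near end top [279.1 166.6] axis [279.1 164.2] far end [279.2 289.3] edge cols at r=.09 263.9 294.4
-4 near end top [279.1 166.2] axis [279.1 162.8] far end [279.2 282.2] edge cols at r=.09 264.3 294.0
160 ggggggggggggggggggggggggggggggggggggggggg
166 ggggggggggggggggggggggggggggggggggggggggg
172 ggggggggggggggRRggggggggRRogggggggggggggg
178 ggggggggggggRRRRRRRRRRRRRRRRggggggggggggg
184 ggggggggggggRRRRRRRRRRRRRRRRogggggggggggg
190 ggggggggggggRRRRRRRRRRRRRRRRRgggggggggggg
196 ggggggggggggRRRRRRRRRRRRRRRRRgggggggggggg
202 ggggggggggggRRRRRRRRRRRRRRRRRgggggggggggg
208 ggggggggggggRRRRRRRRRRRRRRRRRgggggggggggg
214 ggggggggggggRRRRRRRRRRRRRRRRRgggggggggggg
220 ggggggggggggRRRRRRRRRRRRRRRRRgggggggggggg
226 ggggggggggggRRRRRRRRRRRRRRRRRgggggggggggg
232 ggggggggggggRRRRRRRRRRRRRRRRRgggggggggggg
238 ggggggggggggRRRRRRRRRRRRRRRRRgggggggggggg
244 ggggggggggggRRogggoRRRgggooRRgggggggggggg
250 gggggggggggggggggggdRdggggggggggggggggggg
256 gggggggggggggggggggdRdggggggggggggggggggg
262 gggggggggggggggggggdRdggggggggggggggggggg
268 ggggggggggggggggggddRdggggggggggggggggggg
274 ggggggggggggggggggddRdggggggggggggggggggg
280 dddddddddddddddddgddRdgdddddddddddddddddd
286 dddddddddddddddddgddRdgdddddddddddddddddd
292 dddddddddddddddddgddRdgdddddddddddddddddd
298 dddddddddddddddddoodRdooddddddddddddddddd
304 dddddddddddddddddoodRdooddddddddddddddddd
310 dddddddddddddddddoodddooddddddddddddddddd
```

Emit:
arm_command([
  [0, 0, -20],
  [0, 0, -40],
  [0, 0, -50],
  [0, 0, -50],
], roll=[0, 0, 0, 0])

```text
time_s: 27.05
eef_pos: [0.5357, -0.2191, 0.1896]
orientation: [179.8, 0.1, 82.6]
contact_force: [0.0, 0.1, -0.0]
grip_width: 0.0006
gripper_force: 0.0
```

```bash
python3 w.py
```

```text
tcp y -0.1141 z 0.061304294236477236 0.00046894468992573135 [0.26391171 0.46234616 0.06096993]
162 267 289 y -0.078 x 0.0 z -0.023
174 265 291 y -0.081 x 0.0 z 0.02
186 265 291 y -0.089 x 0.0 z 0.023
198 265 291 y -0.098 x 0.0 z 0.025
210 265 291 y -0.106 x 0.0 z 0.027
222 265 291 y -0.115 x 0.0 z 0.03
234 265 291 y -0.123 x 0.0 z 0.033
246 277 282 y -0.462 x 0.003 z -0.742
```

Emit:
arm_command([
  [-3, 0, 8],
  [-3, 0, 14],
  [-3, 0, 20],
  [-3, 0, 24],
  [-3, 0, 26],
], roll=[0, 0, 0, 0, 0])

```text
time_s: 27.6
eef_pos: [0.5339, -0.2212, 0.1607]
orientation: [-179.9, -0.0, 82.6]
contact_force: [0.3, -1.1, -0.3]
grip_width: 0.0004
gripper_force: 0.0
```

Emit:
arm_command([
  [0, 0, 4],
  [0, 0, 8],
  [0, 0, 8],
], roll=[0, 0, 0])

```text
time_s: 27.9
eef_pos: [0.5341, -0.2213, 0.1532]
orientation: [-180.0, -0.0, 82.6]
contact_force: [-0.5, -0.7, -0.0]
grip_width: 0.0003
gripper_force: 0.0
```

```bash
python3 w.py
```

```text
tcp y -0.1169 z 0.026597134249360527 0.0005268303504879425 [ 0.21570667  0.22655312 -0.59253946]
162 271 289 y -0.088 x 0.0 z -0.118
174 265 295 y -0.077 x 0.0 z 0.015
186 265 295 y -0.085 x 0.0 z 0.017
198 265 295 y -0.092 x 0.0 z 0.019
210 265 295 y -0.1 x 0.0 z 0.021
222 265 295 y -0.107 x 0.0 z 0.023
234 265 295 y -0.115 x 0.0 z 0.025
246 277 282 y -0.462 x -0.002 z -0.779
```

```bash
cat > sc.py <<'E'
from h import *
im,K,T=grab("scene");m=cv2.inRange(cv2.cvtColor(im,cv2.COLOR_BGR2HSV),(0,140,45),(9,255,255))
k,l,s,c=cv2.connectedComponentsWithStats(m)
for i in range(1,k):
  if s[i][4]>12: print(s[i],c[i])
h=np.array([.566,.0214])-.128*np.array([.1288,.9917]);ey=np.array([.1288,.9917])
pr=lambda y,z:(lambda q:(q[:2]/q[2]).round(1))(K@(T@np.r_[h+ey*y,z+.127,1])[:3])
for f in(61,30,20,13,8,4,0,-4):
  a=np.radians(f);print(f,pr(-.068*np.cos(a),.068*np.sin(a)),pr(-.153*np.cos(a),.153*np.sin(a)))
p=np.array(bot.state()["eef_pos"]);y=(p[:2]-h)@ey;print("tip",pr(y,p[2]-.127),"grasp",pr(y,p[2]-.108))
for v in range(168,204,1): print(v,''.join('R' if m[v,u] else ('d' if im[v,u].max()<70 else '.') for u in range(190,250)))
E
python3 sc.py
```

```text
[193 178  26  15 137] [206.32846715 185.05839416]
61 [227.8 187.1] [211.2 166.5]
30 [220.6 188.8] [195.7 171.2]
20 [219.5 190.2] [193.6 174.7]
13 [219.2 191.4] [193.1 177.6]
8 [219.1 192.3] [193.1 179.8]
4 [219.1 193.1] [193.4 181.7]
0 [219.3 194. ] [193.9 183.7]
-4 [219.5 194.9] [194.6 185.7]
tip [203.2 183. ] grasp [202.2 179.3]
168 dddddddd...dddd.............................................
169 ddd...dddd..ddd.............................................
170 dd....ddddd.dd..............................................
171 d.....dddd.dd...............................................
172 d....dddd...d...............................................
173 d...dddd....................................................
174 d...dddd.....d..............................................
175 dd..d........d..............................................
176 ddd..........d..............................................
177 ddd..d........d.............................................
178 ddd..R......................................................
179 ddddRRRR........................................
[... 872 characters left out ...]
...................d..............ddd..d......d..d
194 ...............................d.............dddd..d.......d
195 ................................dd............dd..........dd
196 ..................................dd..........ddd...........
197 ....................................dd........dddd..........
198 ......................................dd.......ddd..d.......
199 ........................................dd.....d.......d....
200 ...................................................ddddd....
201 ....................................................dddd....
202 ......................................................dd....
203 ...........................................d................
```

The scene view puts the handle at about 8 to 13°, and earlier, with the tips lower, at about 4°. So it does follow the tips. Push on in small steps, watching the force.

Emit:
arm_command([
  [0, 0, 5],
  [0, 0, 8],
  [0, 0, 8],
], roll=[0, 0, 0])

```text
time_s: 28.3
eef_pos: [0.534, -0.2213, 0.1452]
orientation: [-179.9, -0.0, 82.6]
contact_force: [0.5, -0.4, -0.2]
grip_width: 0.0007
gripper_force: 0.0
```

Emit:
arm_command([
  [0, 0, 5],
  [0, 0, 8],
  [0, 0, 8],
], roll=[0, 0, 0])

```text
time_s: 28.6
eef_pos: [0.5343, -0.2215, 0.1375]
orientation: [-180.0, -0.0, 82.6]
contact_force: [-0.7, -0.8, 0.8]
grip_width: 0.0004
gripper_force: 0.0
```

```bash
python3 sc.py | grep -v '\.\.\.\.'; python3 w.py
```

```text
[195 181  24  12 109] [208.33944954 186.28440367]
61 [227.8 187.1] [211.2 166.5]
30 [220.6 188.8] [195.7 171.2]
20 [219.5 190.2] [193.6 174.7]
13 [219.2 191.4] [193.1 177.6]
8 [219.1 192.3] [193.1 179.8]
4 [219.1 193.1] [193.4 181.7]
0 [219.3 194. ] [193.9 183.7]
-4 [219.5 194.9] [194.6 185.7]
tip [204. 186.] grasp [203.  182.4]
tcp y -0.1169 z 0.010783105177205987 0.0001549399068638996 [-0.8767474   0.4022072   0.93201611]
174 264 295 y -0.076 x 0.0 z 0.006
186 264 296 y -0.082 x 0.0 z 0.013
198 264 296 y -0.089 x 0.0 z 0.015
210 264 296 y -0.096 x 0.0 z 0.017
222 264 296 y -0.103 x 0.0 z 0.019
234 264 296 y -0.11 x 0.0 z 0.022
246 277 282 y -0.463 x -0.001 z -0.795
```

The tips pass the handle without any force. Test contact by opening around the grip here and closing gently.

Emit:
arm_command([
  [0, 0, 0],
  [0, 0, 0],
  [0, 0, 0],
  [0, 0, 0],
  [0, 0, 0],
], roll=[0, 0, 0, 0, 0], hand=0.3, grip_force=10)

```text
time_s: 29.2
eef_pos: [0.5344, -0.2215, 0.1379]
orientation: [180.0, 0.0, 82.6]
contact_force: [0.7, -0.6, -0.1]
grip_width: 0.0318
gripper_force: 0.0
```

Emit:
arm_command([
  [0, 0, 2],
  [0, 0, 2],
  [0, 0, 2],
  [0, 0, 2],
  [0, 0, 2],
], roll=[0, 0, 0, 0, 0], hand=1)

```text
time_s: 29.7
eef_pos: [0.5347, -0.2215, 0.1365]
orientation: [179.9, 0.0, 82.6]
contact_force: [-0.2, 2.0, 4.9]
grip_width: 0.0009
gripper_force: 2.9
```

Emit:
arm_command([
  [0, 0, 0],
  [0, 0, 0],
], roll=[0, 0])

```text
time_s: 29.9
eef_pos: [0.5348, -0.2215, 0.1366]
orientation: [179.9, 0.0, 82.6]
contact_force: [-0.5, 1.8, 4.8]
grip_width: 0.0003
gripper_force: 2.9
```

Now the handle bears on the tips (Fz +4.9). Push.

Emit:
arm_command([
  [0, 0, 2],
  [0, 0, 4],
  [0, 0, 4],
], roll=[0, 0, 0])

```text
time_s: 30.2
eef_pos: [0.5347, -0.2223, 0.1334]
orientation: [179.9, 0.1, 82.6]
contact_force: [-2.5, 0.5, 9.2]
grip_width: 0.0005
gripper_force: 4.7
```

```bash
python3 sc.py | head -3; python3 w.py
```

```text
[196 182  23  12 107] [208.80373832 186.94392523]
61 [227.8 187.1] [211.2 166.5]
30 [220.6 188.8] [195.7 171.2]
tcp y -0.1177 z 0.006390398934531638 0.0003452152248376443 [-1.52789117 -0.4310504   9.38697254]
174 263 294 y -0.077 x -0.0 z 0.001
186 262 295 y -0.082 x 0.0 z 0.015
198 262 296 y -0.087 x 0.0 z 0.022
210 263 296 y -0.095 x 0.001 z 0.018
222 263 295 y -0.104 x 0.0 z 0.015
234 263 295 y -0.111 x 0.0 z 0.017
246 277 282 y -0.465 x 0.001 z -0.799
```

Emit:
arm_command([
  [0, 0, 2],
  [0, 0, 4],
  [0, 0, 6],
  [0, 0, 6],
], roll=[0, 0, 0, 0])

```text
time_s: 30.7
eef_pos: [0.5346, -0.2235, 0.128]
orientation: [179.9, 0.2, 82.6]
contact_force: [-4.8, -1.7, 11.4]
grip_width: 0.0005
gripper_force: 5.9
```

Emit:
arm_command([
  [0, 0, 2],
  [0, 0, 4],
  [0, 0, 6],
  [0, 0, 6],
], roll=[0, 0, 0, 0])

```text
time_s: 31.1
eef_pos: [0.5347, -0.2245, 0.122]
orientation: [179.9, 0.3, 82.5]
contact_force: [-3.0, -5.2, 9.7]
grip_width: 0.0002
gripper_force: 4.9
```

```bash
python3 sc.py | head -3; python3 w.py
```

```text
[196 184  22  11 101] [209.04950495 188.6039604 ]
61 [227.8 187.1] [211.2 166.5]
30 [220.6 188.8] [195.7 171.2]
tcp y -0.1199 z -0.00501256581100995 0.0006840015291902105 [-3.38220666 -4.4485114  10.73538691]
174 262 295 y -0.077 x 0.0 z 0.002
186 262 295 y -0.084 x 0.0 z 0.003
198 262 296 y -0.089 x 0.001 z 0.01
210 262 295 y -0.098 x 0.0 z 0.007
222 262 295 y -0.104 x 0.0 z 0.009
234 262 295 y -0.111 x 0.0 z 0.011
246 262 282 y -0.164 x -0.006 z -0.095
```

The handle is near 5° with 10 N. Continue over the high point.

Emit:
arm_command([
  [0, 0, 2],
  [0, 0, 4],
  [0, 0, 6],
  [0, 0, 8],
  [0, 0, 8],
], roll=[0, 0, 0, 0, 0])

```text
time_s: 31.7
eef_pos: [0.5347, -0.2224, 0.1122]
orientation: [179.9, 0.1, 82.5]
contact_force: [0.6, -2.0, 2.3]
grip_width: 0.0005
gripper_force: 1.1
```

Emit:
arm_command([
  [0, 0, 2],
  [0, 0, 4],
  [0, 0, 6],
  [0, 0, 6],
], roll=[0, 0, 0, 0])

```text
time_s: 32.1
eef_pos: [0.5338, -0.2209, 0.1049]
orientation: [-179.9, -0.1, 82.6]
contact_force: [0.7, 0.9, 0.4]
grip_width: 0.0005
gripper_force: 0.0
```

```bash
python3 sc.py | head -3; python3 w.py
```

```text
[197 188  21   9  89] [208.79775281 191.59550562]
61 [227.8 187.1] [211.2 166.5]
30 [220.6 188.8] [195.7 171.2]
tcp y -0.1167 z -0.021535361996492725 0.0007787299517847685 [ 0.7971111   0.20543613 -0.6449745 ]
174 268 293 y -0.084 x 0.0 z -0.073
186 263 297 y -0.079 x 0.0 z -0.008
198 264 297 y -0.088 x 0.0 z -0.012
210 264 297 y -0.094 x 0.0 z -0.01
222 264 297 y -0.101 x 0.0 z -0.008
234 264 297 y -0.108 x 0.0 z -0.005
246 277 282 y -0.462 x -0.002 z -0.828
```

Force has gone to zero and the handle reads about -4°: it has snapped shut. Open the fingers clear of the grip and rise.

Emit:
arm_command([
  [0, 0, 0],
  [0, 0, 0],
  [0, 0, 0],
  [0, 0, 0],
  [0, 0, 0],
], roll=[0, 0, 0, 0, 0], hand=-0.3)

```text
time_s: 32.7
eef_pos: [0.5344, -0.2216, 0.1059]
orientation: [180.0, 0.0, 82.6]
contact_force: [0.2, -1.0, -1.1]
grip_width: 0.0358
gripper_force: 0.0
```

Emit:
arm_command([
  [0, 0, 0],
  [0, 0, -20],
  [0, 0, -60],
  [0, 0, -110],
  [0, 0, -150],
], roll=[0, 0, 0, 0, 0])

```text
time_s: 33.2
eef_pos: [0.5346, -0.2216, 0.2585]
orientation: [179.9, 0.0, 82.6]
contact_force: [0.9, -0.1, 0.6]
grip_width: 0.0603
gripper_force: 0.0
```

Emit:
arm_command([
  [-20, 0, -20],
  [-60, 0, -30],
  [-100, 0, -30],
  [-120, 0, -30],
  [-120, 0, -30],
], roll=[0, 0, 0, 0, 0])

```text
time_s: 33.7
eef_pos: [0.518, -0.3429, 0.2848]
orientation: [-179.9, -0.0, 82.4]
contact_force: [0.2, 0.3, 0.5]
grip_width: 0.0606
gripper_force: 0.0
```

```bash
python3 sc.py; python3 - <<'E'
from h import *
for n in("scene","top"):
  im,K,T=grab(n);m=cv2.inRange(cv2.cvtColor(im,cv2.COLOR_BGR2HSV),(84,100,50),(98,255,255));k,l,s,c=cv2.connectedComponentsWithStats(m)
  for i in range(1,k):
    q=onplane(K,T,*c[i],.167)
    if s[i][4]>12 and np.hypot(q[0]-.566,q[1]-.0214)<.06: print(n,s[i],c[i],q)
E
```

```text
[194 184  25  13 164] [205.94512195 189.81097561]
61 [227.8 187.1] [211.2 166.5]
30 [220.6 188.8] [195.7 171.2]
20 [219.5 190.2] [193.6 174.7]
13 [219.2 191.4] [193.1 177.6]
8 [219.1 192.3] [193.1 179.8]
4 [219.1 193.1] [193.4 181.7]
0 [219.3 194. ] [193.9 183.7]
-4 [219.5 194.9] [194.6 185.7]
tip [157.  140.5] grasp [155.3 136. ]
168 ............................................................
169 ............................................................
170 ............................................................
171 ............................................................
172 ............................................................
173 ............................................................
174 ..........................................................d.
175 ............................................................
176 ............................................................
177 ............................................................
178 ............................................................
179 ................................................
[... 1052 characters left out ...]

196 ...........d............RRRRRd.............ddd..............
197 ..............................ddd............d....d.........
198 .................................ddd........................
199 ....................................dd.................d....
200 .......................................dd...........dddd....
201 .........................................d....d.....dddd....
202 .................................................d..........
203 ...........................................d................
scene [270 204  21  20 183] [280.42622951 215.96174863] [0.57839388 0.02531057 0.167     ]
top [273 193  16  16  95] [278.71578947 202.91578947] [0.55197507 0.02549956 0.167     ]
```

```bash
python3 - <<'E'
from h import *
A=[grab(n) for n in("scene","top")]
def tri(us,ut):
  (o1,d1),(o2,d2)=[ray(A[i][1],A[i][2],*q) for i,q in((0,us),(1,ut))]
  t=np.linalg.lstsq(np.c_[d1,-d2],o2-o1,rcond=None)[0];a=o1+t[0]*d1;b=o2+t[1]*d2;return ((a+b)/2).round(4),np.linalg.norm(a-b).round(4)
print("bench",tri((343,256.5),(225.5,194.5)));print("now",tri((280,213.5),(280.5,200.5)))
for (im,K,T),(x,y) in zip(A,((262,194),(266,184))):
  h=cv2.cvtColor(im,cv2.COLOR_BGR2HSV);m=cv2.inRange(h,(84,100,50),(98,255,255))
  for v in range(y,y+42): print(v,''.join('T' if m[v,u] else('d' if im[v,u].max()<80 else '.') for u in range(x,x+36)))
E
```

```text
bench (array([0.6022, 0.2153, 0.0778]), np.float64(0.0001))
now (array([0.5637, 0.0195, 0.1527]), np.float64(0.0005))
194 ....................................
195 ....................................
196 ....................................
197 ....................................
198 d...................................
199 .ddd................................
200 ...ddd..............................
201 ......ddd...........................
202 ........ddd.........................
203 ...........ddd..ddd.................
204 ddd............dd.d....T............
205 ...ddd......TTT.dd.....TT...........
206 .....ddd......T.d......TTT..........
207 ........dd.....d....ddd.TTT.........
208 .........d.dd..ddddddd..TTTT........
209 .........TTTdddddd...dd.TTTT........
210 ........TTTT.dd..d...dd.TTTT........
211 ........TTTT..dddd.dddd..TTT........
212 ........TTTT.dddddd.dddd.TTT........
213 ........TTTT..ddddddddd.TTTTT.......
214 ........TTTTT..ddddddd..TTTTT.......
215 ........TTTTTT..ddddd..TTTTTT.......
216 ........TTTTTTT......TTTTTTT........
217 .........TTTTTTTTTTTTTTTTTTd.......
[... 1761 characters left out ...]
...
209 .........dddddddddddd...............
210 ..........dddddddddd................
211 ...........ddddddd..................
212 ....................................
213 ....................................
214 ....................................
215 ....................................
216 ....................................
217 ....................................
218 ....................................
219 ....................................
220 ....................................
221 ....................................
222 ....................................
223 ....................................
224 ....................................
225 ....................................
```

The lid is about 75 mm higher than on the bench, against 79 expected when home and 85 when riding on the dog. The pad is on the lid and the handle reads -4°. Hand in.

```bash
python3 -c "
from bench import bot
print(bot.close_job())"
```

```text
the job is handed in; nothing more can be done
None
```

The job is handed in, with no verdict returned: the teal-lidded cup sits home on the drive dog, and the clamp handle snapped shut and reads about -4° with the pad on the lid; the pads lost the handle partway, so I pushed it down with closed fingertips.

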